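# Show the base of the spice jar to the code reader

## Robot

A 6-joint arm with a two-finger parallel gripper is mounted at the origin on a cart in front of the work surface, level with it; the furniture and walls round the work are solid. World frame = base frame: x ahead of the robot, y to its left, z up, the work surface at z = 0. Lengths are in m, angles in rad, forces in N, time in s.
With the tool pointing down it reaches from about 0.35 to 0.775 m from the base axis. Payload 5.5 kg.
Tool frame: the origin (TCP) lies midway between the tips of the shut fingers; the grasp point (between the pads) lies 19 mm behind it (env.hold_point_z is the distance from the TCP to the grasp point, in m); z points along the fingers, y is the line along which they close (so a half turn about z gives the same grasp; the last joint's range is limited). The gripper opens to 85 mm and grips with 20 to 120 N. Pads are 22 mm wide; open, the fingers measure 114 mm over their backs; the gripper's body (76 mm by 85 mm) begins 54 mm behind the grasp point. The pads swing forward as they close: fully open they stand 13 mm farther back than shut.
Start: joints at [1.118, 0.313, 0.046, 1.304, 0, 1.431], TCP at [0.177, 0.547, 0.231] pointing down, gripper open.
Joint ranges: [-2.76, 2.76], [-0.86, 1.69], [-1.03, 1.26], [-2.2, 2.34], [-1.47, 1.5], [-3.14, 3.14]. Speed limits (rad/s): [2.57, 2.57, 3.14, 3.14, 3.14, 3.14].

## Interface

Orientations are given as a unit quaternion [w, x, y, z].
In Python, from workcell import env, read_camera gives the robot as it stands. The module is installed in compiled form; this text tells all that it offers.
- The arm moves only by the tool carry_out, never from a script. Its argument "moves" is a list of rows, each an object of numbers: "tx", "ty", "tz": the shift along the world's x, y, z in cm; "wx", "wy", "wz": the turn, a rotation vector about the world's x, y, z in rad; "claw": the closure, from -1 (fully open) to 1 (shut). A call has 1 to 8 rows; each row shifts and turns the commanded pose from where the row before left it; what a row does not reach is not made up. A row lasts 1/8 s, in which the tool goes at most 62.5 mm and 10.7 degrees, less where a joint would pass 70% of its speed; a pose out of reach is approached as far as the arm can. A call is refused whole if a number of a shift passes 6.25 or a number of a turn 0.188, either way. A call with a gripper value outside its range is refused whole. The fingers move at their own pace and stop on an object; "newtons" is the grip in N (left out, the last holds). Time passes only in rows, so rows that do not move let the fingers close. It gives the time, the measured TCP pose, the force, the opening and the grip force at its end, in the units of the state.
- env.get_state(): the state, without advancing time (a new reading comes with each control period).
- read_camera(name): name is "scene" or "top" or "wrist"; returns a dict with "image" (480x640x3 uint8, blue, green, red), "z_map" (480x640 float32, m along the optical axis (not along the pixel's ray), 0 where there is no reading), "fx", "fy", "cx", "cy" (pixels), "camera_from_world" (4x4, takes a point from world to camera coordinates); the wrist camera has in their place "hand_eye" (4x4, takes a point from camera to tool coordinates, whose origin is the TCP and whose axes are the flange's). Camera axes: x right, y down, z forward; pixel columns grow to the right and rows downward; lengths in m; the calibration is good to about 2 mm. A picture is of the moment at which its call begins: read the wrist's pose just before it.
- env.hand_in(): hands the job in; it is judged then, once.
The state is a dict: "clock": time; "joint_pos": joint angles; "qvel": joint speeds; "tau": joint torques, N m; "tcp_pos": TCP position; "orientation": TCP orientation; "wrist_force": force on the tool from outside, world axes, zero at the start; "ft_torque": the same for the moment, N m; "finger_gap": finger opening in m; "grip_force": force on a finger pad.
Only numpy, scipy, OpenCV 4.12 (cv2) and the standard library are available. Lean on these libraries where they do the work, as an engineer would, in place of code of your own. Each camera call takes 0.05 s, during which the arm holds its last target. There are 200 camera calls.

## Task

Get the date code on the bottom of the spice jar (yellow cap) read: first turn the reader's focus knob until its white pointer points at the red mark on the ring around it, and leave it there. Then take the spice jar out of the wooden rack and hold it in the air over the reader's sloping lens, cap away from the lens, with the base square to the lens, centred on it and 8 cm from the glass. Finish while still holding the jar still there - do not put it down or let go - and leave the milk jar, the glass, the tea boxes and the mug standing where they are.

Things in the scene. Friction and masses are not known exactly. Their poses are not given: they have to be found in the camera images.
- spice_jar: Spice jar with a yellow cap: round, upright, 42 mm diameter (body and cap), 96 mm tall, 0.08 to 0.15 kg. Origin at the centre of its underside (the base), z up along its axis to the cap. It stands in one of the rack's three compartments.
- rack: Fixed low wooden rack on the worktop, 108 (x) x 346 (y) x 28 mm high, with three compartments side by side along its own y, centres at y = -110, 0 and +110 mm; each is 88 (x) by at least 103 (y) mm inside. Origin at the centre of its underside; the compartment floors are 10 mm above it, so the walls rise 18 mm above the foot of a jar.
- reader: Fixed grey and white code reader, plinth 140 (x) x 240 (y) x 30 mm high. Origin at the centre of its underside, at worktop height; its front faces -x of its own frame. A white head with a sloping face (104 x 104 mm, 35 degrees from level, facing forward and up) stands on its +y half, reaching to about 103 mm high; the focus knob is on its -y half.
- lens_glass (a point): Centre of the outer surface of the dark round lens glass (42 mm diameter) in the middle of the reader's sloping face, about 77 mm above the worktop. z points straight out of the lens (35 degrees from vertical, toward the reader's front), x up the slope, y along the reader's y (level). The jar's base belongs at x = y = 0, z = +80 mm, with the jar's z along this z.
- focus_knob_grip (a point): Grip point of the black focus knob: on the turning axis, 67 mm above the worktop. The knob has an upright bar 42 mm long and 14 mm thick along the x of this frame, 32 mm high (from 23 mm below this point to 7 mm above it is free to grip), over a disc of 22 mm radius. z is up. The white pointer line on the bar's top is on the -x end.
- focus_knob (a joint): Angle of the focus knob, rad. 0: the pointer looks to the reader's front (-x of the reader); grows as the knob turns clockwise seen from above, up to 2.6. It starts between 0.1 and 0.4 and stays where it is left (friction 0.03 N m).
- index_ring: Fixed flat ring (46 mm radius, 2 mm thick) round the foot of the focus knob, origin on the knob's axis, z up. Its red index mark lies on the -x side of this frame, 40 mm from the axis; the knob is set when its own -x points the same way. The mark lies between 0.9 and 1.5 rad clockwise (from above) from the reader's front; black ticks every 0.26 rad are only a scale.
- milk_jar: Milk jar with a grey cap, 56 mm diameter, 125 mm tall, standing loose in the rack; origin at the centre of its underside. Not to be disturbed.
- glass: Empty clear drinking glass, 81 mm diameter at the rim, 93 mm tall, standing loose in the rack; origin at the centre of its underside. Not to be disturbed.
- tea_green: Green and white tea box, 67 x 86 x 85 mm, at the back; origin at the centre of its underside. Not to be disturbed.
- tea_red: Red tea box, 67 x 82 x 85 mm, at the back; origin at the centre of its underside. Not to be disturbed.
- mug: Beige mug, 84 mm diameter, 91 mm tall, at the left; origin under its middle. Not to be disturbed.
Things that resemble listed ones, but are neither listed nor needed, are in the scene too. Leave any green or orange look-alike of the spice_jar alone.

How it is judged:
By the outcome, as a careful person would: the job done as asked, in the order asked, and still so for the second after the job is handed in, while the arm keeps its last pose, push and grip.
It also fails if it takes over 64 s, if anything falls off the work surface, if the arm or the gripper's body presses on something with over 40 N, if the wrist force passes 120 N, or if a joint passes its speed limit or range.

## Working session

There is one attempt and no reset: what is moved stays moved. The work goes in short steps, Python scripts to look and compute and a tool call to move; the robot and the scene stay as the last step left them, time stands still between calls to the robot, and variables do not carry over. Pictures are saved under pics/ and viewed, at most 10 in all, crops included, and the job is handed in when it is done.

Besides the shell and the picture viewer there is one more tool, called after ">>>" as a command line: name --argument value ..., lists and objects as JSON in quotes. carry_out: Moves the arm, as the interface text tells. Its arguments: {"type":"object","properties":{"moves":{"type":"array","items":{"type":"object","properties":{"tx":{"type":"number"},"ty":{"type":"number"},"tz":{"type":"number"},"wx":{"type":"number"},"wy":{"type":"number"},"wz":{"type":"number"},"claw":{"type":"number"}}}},"newtons":{"type":"number"}},"required":["moves"]}

```bash
mkdir -p pics; cat > h.py <<'E'
import numpy as np, cv2
from workcell import env, read_camera
from scipy.spatial.transform import Rotation as R
def rot(q): return R.from_quat([q[1],q[2],q[3],q[0]])
def cloud(n):
    s=env.get_state(); c=read_camera(n); z=c["z_map"]
    v,u=np.mgrid[:480,:640]
    P=np.stack([(u-c["cx"])*z/c["fx"],(v-c["cy"])*z/c["fy"],z],-1)
    if n=="wrist":
        T=np.eye(4);T[:3,:3]=rot(s["orientation"]).as_matrix();T[:3,3]=s["tcp_pos"];T=T@c["hand_eye"]
    else: T=np.linalg.inv(c["camera_from_world"])
    W=P@T[:3,:3].T+T[:3,3]; W[z==0]=np.nan
    return c["image"],W,c,T
E
python3 - <<'E'
from h import *
for n in("scene","top"):
    i,W,c,T=cloud(n); cv2.imwrite(f"pics/{n}0.png",i); np.savez(f"{n}0.npz",i=i,W=W,T=T); print(n,T[:3,3].round(3),T[:3,2].round(2),c["fx"])
print(env.get_state())
E
```

```text
scene [ 0.09  -0.785  0.925] [ 0.35  0.66 -0.66] 472.01986035502154
top [0.356 0.054 1.593] [ 0.15  0.   -0.99] 515.2544702020155
{'clock': 0.1, 'joint_pos': array([ 1.11840702e+00,  3.13937591e-01,  4.50937468e-02,  1.30356359e+00,
       -1.03182066e-05,  1.43119542e+00]), 'qvel': array([-0.00059614, -0.00231589,  0.00337635,  0.00161496,  0.00096842,
        0.00168019]), 'tau': array([ 2.22480288e-03, -4.81723881e+01,  2.99243242e+01,  1.26881845e-02,
       -1.15891380e-04, -1.18464396e-06]), 'tcp_pos': array([0.17675376, 0.54669771, 0.2304915 ]), 'orientation': array([-2.30039011e-04,  1.55757380e-01,  9.87795014e-01, -7.72028013e-04]), 'wrist_force': array([ 0.1196002 , -0.42380731,  0.04449185]), 'ft_torque': array([ 0.0587058 ,  0.01060748, -0.00090102]), 'grip_force': 0.0, 'finger_gap': 0.08504066134507111}
```

View pics/scene0.png

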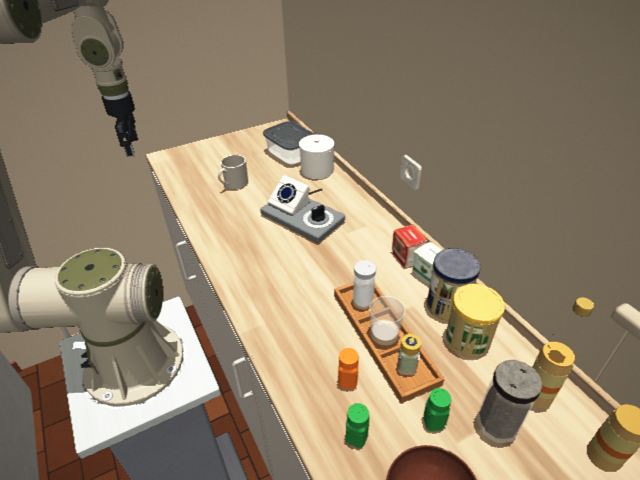

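View pics/top0.png

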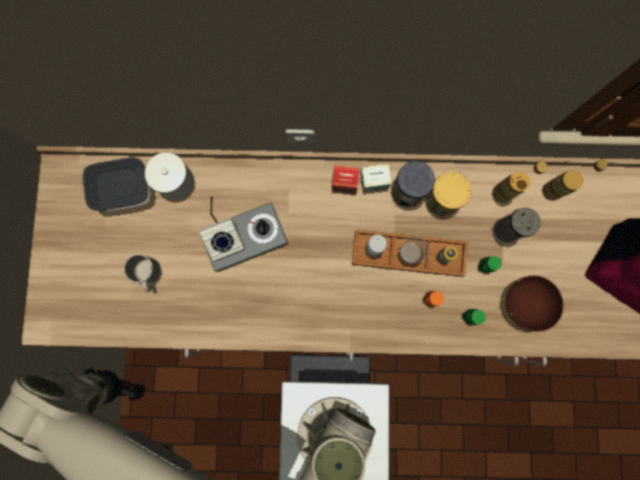

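The yellow-capped candidates are the small jar in the rack (scene 410,355; top 449,254), the large yellow-lidded tin (475,320) and the amber jars (550,375), (615,440). Only the first stands in the rack, so it fits the description. I'll confirm it in an enlarged crop together with the reader.

```bash
cat > m.py <<'E'
from h import *
s=np.load("scene0.npz");t=np.load("top0.npz")
f=lambda im,u,v,w,h,k:cv2.resize(im[v:v+h,u:u+w],None,fx=k,fy=k,interpolation=cv2.INTER_CUBIC)
a=f(s["i"],250,165,100,75,4);b=f(s["i"],340,250,100,150,4);c=f(t["i"],195,195,100,75,4)
cv2.imwrite("pics/crop0.png",np.hstack([np.vstack([a,c]),b]))
for n,d in(("scene",s),("top",t)):
    W=d["W"]; hsv=cv2.cvtColor(d["i"],cv2.COLOR_BGR2HSV)
    np.set_printoptions(precision=4,suppress=True)
    pts={"scene":{"cap":(410,342),"milk":(365,268),"glass":(387,310),"lens":(287,193),"knob":(318,208),"green":(438,398),"orange":(349,358)},
     "top":{"cap":(448,254),"milk":(376,242),"glass":(411,250),"lens":(222,242),"knob":(262,228),"green":(491,264),"orange":(435,299),"rackNE":(466,242),"rackNW":(356,232)}}[n]
    for k,(u,v) in pts.items(): print(n,k,np.nanmedian(W[v-1:v+2,u-1:u+2].reshape(-1,3),axis=0))
E
python3 m.py
```

```text
scene cap [ 0.5352 -0.326   0.1071]
scene milk [ 0.5579 -0.1127  0.135 ]
scene glass [ 0.5708 -0.1957  0.0592]
scene lens [0.5613 0.3412 0.0766]
scene knob [0.6099 0.2304 0.073 ]
scene green [ 0.5077 -0.4547  0.0962]
scene orange [ 0.4054 -0.2914  0.0958]
top cap [ 0.5343 -0.3176  0.1075]
top milk [ 0.5609 -0.1057  0.1352]
top glass [ 0.5548 -0.2259  0.0204]
top lens [0.5587 0.3454 0.0764]
top knob [0.6046 0.2287 0.0712]
top green [ 0.5097 -0.4453  0.0975]
top orange [ 0.4045 -0.2815  0.0946]
top rackNE [ 0.5836 -0.3938  0.0203]
top rackNW [ 0.6064 -0.0558  0.0266]
```

View pics/crop0.png

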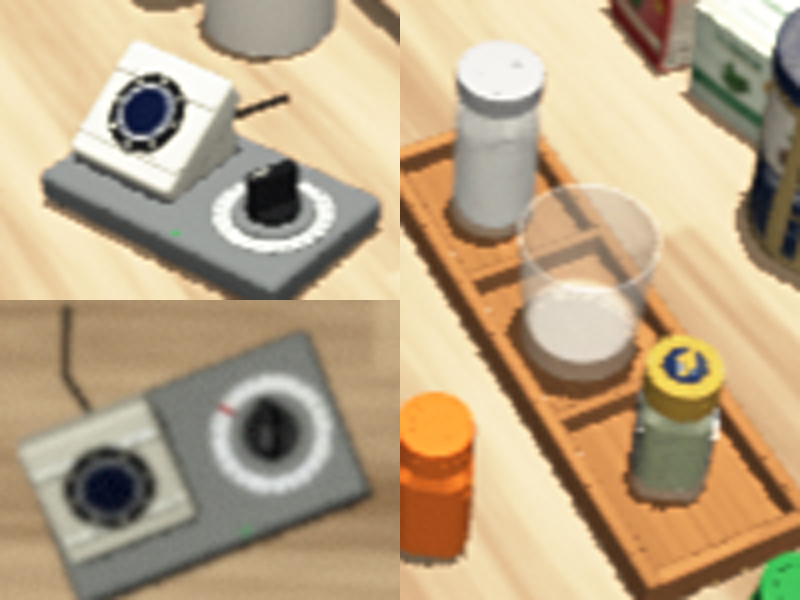

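The crop confirms it: the small jar in the rack's right compartment has the yellow cap, next to the glass and the white/grey-capped milk jar. The reader's red mark is at about top px (251,222), left and slightly above the knob at (262,228). Next I'll fit the geometry.

```bash
cat > m2.py <<'E'
from h import *
np.set_printoptions(precision=4,suppress=True)
s=np.load("scene0.npz");t=np.load("top0.npz")
for n,d in(("scene",s),("top",t)):
    W=d["W"];P=W.reshape(-1,3)
    near=(np.hypot(W[...,0]-.585,W[...,1]-.29)<.2)
    m=near&(abs(W[...,2]-.03)<.006)
    r=cv2.minAreaRect(W[m][:,:2].astype(np.float32)*1000); print(n,"plinth",r)
    # slope plane: points around lens
    g=near&(np.linalg.norm(W-np.array([.56,.343,.0765]),axis=-1)<.045)
    Q=W[g]; c=np.median(Q,0); 
    for _ in range(5):
        _,_,V=np.linalg.svd(Q-Q.mean(0)); nn=V[2]*np.sign(V[2,2]); Q2=Q[abs((Q-Q.mean(0))@nn)<.004]; Q=Q2
    print(" slope n",nn,"tilt",np.degrees(np.arccos(nn[2])),"az",np.degrees(np.arctan2(nn[1],nn[0])),Q.mean(0),len(Q))
    hsv=cv2.cvtColor(d["i"],cv2.COLOR_BGR2HSV)
    blue=near&(hsv[...,0]>105)&(hsv[...,0]<130)&(hsv[...,1]>150)&(W[...,2]>.06)
    print(" lens",W[blue].mean(0),np.ptp(W[blue],0),blue.sum())
    red=near&((hsv[...,0]<8)|(hsv[...,0]>172))&(hsv[...,1]>70)&(abs(W[...,2]-.032)<.008)
    print(" red",W[red].mean(0),red.sum())
    k=near&(W[...,2]>.066)&(hsv[...,2]<70)&(W[...,1]<.28); print(" knob",cv2.minAreaRect(W[k][:,:2].astype(np.float32)*1000),np.median(W[k][:,2]))
    wh=near&(hsv[...,1]<50)&(hsv[...,2]>150)&(abs(W[...,2]-.032)<.006)
    print(" ring",cv2.minEnclosingCircle(W[wh][:,:2].astype(np.float32)*1000),wh.sum())
    y=(hsv[...,0]>18)&(hsv[...,0]<33)&(hsv[...,1]>120)&(np.hypot(W[...,0]-.535,W[...,1]+.322)<.04)&(W[...,2]>.102)
    print(" cap",cv2.minEnclosingCircle(W[y][:,:2].astype(np.float32)*1000),np.median(W[y][:,2]))
    ra=(abs(W[...,2]-.028)<.005)&(W[...,0]>.45)&(W[...,0]<.65)&(W[...,1]<-.02)&(W[...,1]>-.43)
    print(" rack",cv2.minAreaRect(W[ra][:,:2].astype(np.float32)*1000))
print(read_camera("wrist")["hand_eye"])
E
python3 m2.py
```

```text
scene plinth ((586.4052734375, 288.82427978515625), (145.13702392578125, 241.3290252685547), 22.487510681152344)
 slope n [-0.5161 -0.2474  0.82  ] tilt 34.9157054279291 az -154.3883358593903 [0.5619 0.3418 0.0723] 407
 lens [0.5597 0.3464 0.0758] [0.0263 0.0318 0.0212] 72
 red [nan nan nan] 0
 knob ((610.1357421875, 226.22903442382812), (38.876399993896484, 17.485363006591797), 14.739082336425781) 0.07089974688371309
 ring ((588.2407836914062, 291.3260192871094), 131.42897033691406) 954
 cap ((539.2606811523438, -325.7043762207031), 21.818788528442383) 0.10552810543076341
 rack ((547.0459594726562, -221.4220733642578), (347.630126953125, 110.10983276367188), 84.88630676269531)
top plinth ((584.5645751953125, 292.27716064453125), (139.9197540283203, 239.90394592285156), 23.483591079711914)
 slope n [-0.5089 -0.2355  0.828 ] tilt 34.105158488809174 az -155.16558035931837 [0.5635 0.3441 0.0743] 453
 lens [0.5596 0.3457 0.0764] [0.023  0.0282 0.0236] 66
 red [0.6279 0.2669 0.0384] 1
 knob ((608.9577026367188, 231.82907104492188), (38.34189224243164, 12.732666969299316), 0.6702063679695129) 0.07186159765099265
 ring ((579.18408203125, 283.461181640625), 107.93797302246094) 389
 cap ((537.4757080078125, -324.3587951660156), 21.355436325073242) 0.10602178009229934
 rack ((546.9520874023438, -219.1746368408203), (345.79949951171875, 108.93077850341797), 85.14176177978516)
[[ 0.0004 -0.9455 -0.3255  0.0835]
 [ 1.      0.0004  0.0001 -0.0012]
 [ 0.     -0.3255  0.9455 -0.1418]
 [ 0.      0.      0.      1.    ]]m2.py:19: RuntimeWarning: Mean of empty slice.
  print(" red",W[red].mean(0),red.sum())
  ret = um.true_divide(
```

>>> carry_out --moves '[{"tx":5,"ty":-4,"tz":1},{"tx":5,"ty":-4,"tz":1},{"tx":5,"ty":-4,"tz":1},{"tx":5,"ty":-4,"tz":1},{"tx":5,"ty":-4},{"tx":5,"ty":-4},{"tx":4,"ty":-4},{"tx":2,"ty":-3}]'

```text
invalid input at $.moves[0]: expected keys tx, ty, tz, wx, wy, wz, claw
```

>>> carry_out --moves '[{"tx":5,"ty":-4,"tz":1,"wx":0,"wy":0,"wz":0,"claw":-1},{"tx":5,"ty":-4,"tz":1,"wx":0,"wy":0,"wz":0,"claw":-1},{"tx":5,"ty":-4,"tz":1,"wx":0,"wy":0,"wz":0,"claw":-1},{"tx":5,"ty":-4,"tz":1,"wx":0,"wy":0,"wz":0,"claw":-1},{"tx":5,"ty":-4,"tz":0,"wx":0,"wy":0,"wz":0,"claw":-1},{"tx":5,"ty":-4,"tz":0,"wx":0,"wy":0,"wz":0,"claw":-1},{"tx":4,"ty":-4,"tz":0,"wx":0,"wy":0,"wz":0,"claw":-1},{"tx":2,"ty":-3,"tz":0,"wx":0,"wy":0,"wz":0,"claw":-1}]'

```text
clock: 1.15
tcp_pos: [0.5293, 0.2426, 0.2691]
orientation: [-0.0, 0.157, 0.988, -0.0]
wrist_force: [-0.1, 0.1, 0.7]
finger_gap: 0.0855
grip_force: 0.0
```

```bash
cat > m3.py <<'E'
from h import *
np.set_printoptions(precision=4,suppress=True)
s=env.get_state(); print(s["tcp_pos"],rot(s["orientation"]).as_matrix(),s["joint_pos"])
i,W,c,T=cloud("wrist"); np.savez("wrist1.npz",i=i,W=W,T=T)
cv2.imwrite("pics/w1.png",i)
E
python3 m3.py
```

```text
[0.5293 0.2426 0.2691] [[-0.9508  0.3098 -0.0006]
 [ 0.3098  0.9508 -0.0003]
 [ 0.0005 -0.0005 -1.    ]] [ 0.2919  0.3218  0.1498  1.3995 -0.0001  0.6069]
```

View pics/w1.png

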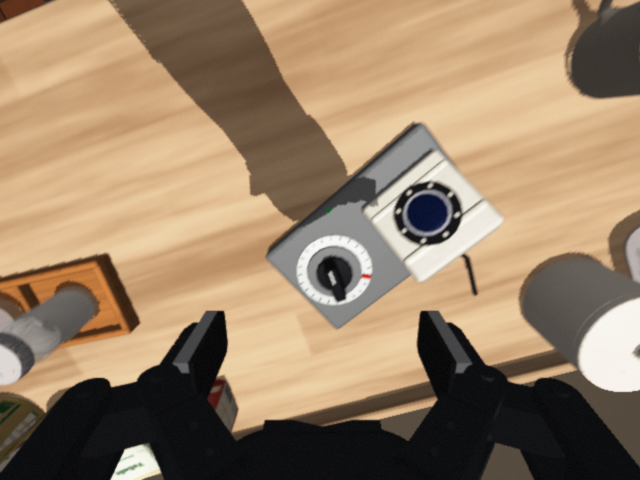

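```bash
python3 - <<'E'
from h import *
np.set_printoptions(precision=4,suppress=True)
d=np.load("wrist1.npz");i=d["i"];W=d["W"]
a=cv2.resize(i[225:315,280:400],None,fx=6,fy=6,interpolation=cv2.INTER_CUBIC)
cv2.imwrite("pics/w1c.png",a)
hsv=cv2.cvtColor(i,cv2.COLOR_BGR2HSV)
v,u=np.mgrid[:480,:640]
red=((hsv[...,0]<8)|(hsv[...,0]>172))&(hsv[...,1]>100)&(u>280)&(u<400)&(v>225)&(v<315)
print(W[red].mean(0),red.sum(),u[red].mean(),v[red].mean())
near=(np.hypot(W[...,0]-.608,W[...,1]-.23)<.06)
for lo,hi in((.068,.08),(.035,.05)):
    k=near&(W[...,2]>lo)&(W[...,2]<hi)&(W[...,1]<.28); print(cv2.minAreaRect(W[k][:,:2].astype(np.float32)*1000),W[k].mean(0),k.sum())
wh=near&(hsv[...,1]<50)&(hsv[...,2]>150)&(abs(W[...,2]-.032)<.006)
print(cv2.fitEllipse(cv2.convexHull(W[wh][:,:2].astype(np.float32)*1000)),wh.sum())
E
```

```text
[0.629  0.2657 0.0332] 28 365.9642857142857 275.82142857142856
((610.1441040039062, 230.95245361328125), (41.34514236450195, 14.220589637756348), 2.5048694610595703) [0.609  0.2314 0.0729] 437
((609.3525390625, 231.54833984375), (65.98439025878906, 64.44658660888672), 80.3614273071289) [0.6065 0.2322 0.0389] 1376
((612.2074584960938, 229.91619873046875), (94.38417053222656, 96.8887939453125), 39.63490676879883) 2244
```

View pics/w1c.png

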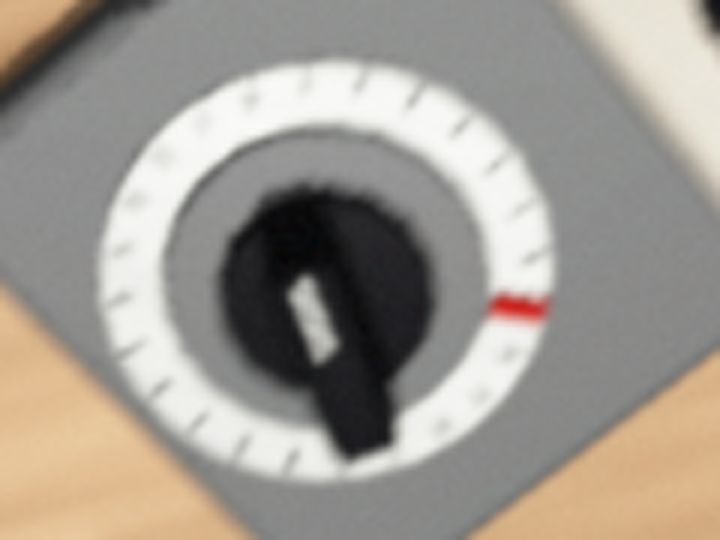

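The crop shows the white pointer line on the bar's robot-side end, at about (310,320), with world azimuth about 182°. The single red mark is at (520,307), azimuth about 63°. That needs about 2.09 rad clockwise. It is further than the 0.9–1.5 rad in the text suggests, but within the knob's range, and the task is defined by the mark itself.

>>> carry_out --moves '[{"tx":4,"ty":-0.6,"tz":-3,"wx":0,"wy":0,"wz":0.12,"claw":0},{"tx":4.07,"ty":-0.6,"tz":-4,"wx":0,"wy":0,"wz":0.12,"claw":0},{"tx":0,"ty":0,"tz":-4,"wx":0,"wy":0,"wz":0.118,"claw":0},{"tx":0,"ty":0,"tz":-4,"wx":0,"wy":0,"wz":0,"claw":0},{"tx":0,"ty":0,"tz":0,"wx":0,"wy":0,"wz":0,"claw":0},{"tx":0,"ty":0,"tz":0,"wx":0,"wy":0,"wz":0,"claw":0}]'

```text
clock: 1.95
tcp_pos: [0.6086, 0.2331, 0.1213]
orientation: [0.001, -0.023, 1.0, 0.0]
wrist_force: [-0.0, 0.1, 0.7]
finger_gap: 0.0426
grip_force: 0.0
```

```bash
cat > st.py <<'E'
from h import *
np.set_printoptions(precision=4,suppress=True)
s=env.get_state(); M=rot(s["orientation"]).as_matrix()
print(s["tcp_pos"],"tooly az",np.degrees(np.arctan2(M[1,1],M[0,1])),"z",M[:,2],"j",s["joint_pos"],"F",s["wrist_force"],"T",s["ft_torque"],s["finger_gap"],s["grip_force"],s["clock"])
E
python3 st.py
```

```text
[0.6086 0.2331 0.1213] tooly az 92.60061194068294 z [ 0.0012  0.0004 -1.    ] j [0.2426 0.5078 0.0673 1.129  0.0001 0.1972] F [-0.0237  0.0627  0.6888] T [-0.0262 -0.0297  0.0306] 0.04258603235372295 0.0 1.95
```

>>> carry_out --moves '[{"tx":0.15,"ty":-0.2,"tz":-2,"wx":0,"wy":0,"wz":0,"claw":0},{"tx":0,"ty":0,"tz":-2,"wx":0,"wy":0,"wz":0,"claw":0},{"tx":0,"ty":0,"tz":-2,"wx":0,"wy":0,"wz":0,"claw":0},{"tx":0,"ty":0,"tz":-1.2,"wx":0,"wy":0,"wz":0,"claw":0},{"tx":0,"ty":0,"tz":0,"wx":0,"wy":0,"wz":0,"claw":0},{"tx":0,"ty":0,"tz":0,"wx":0,"wy":0,"wz":0,"claw":1},{"tx":0,"ty":0,"tz":0,"wx":0,"wy":0,"wz":0,"claw":1},{"tx":0,"ty":0,"tz":0,"wx":0,"wy":0,"wz":0,"claw":1}]' --newtons 25

```text
clock: 2.95
tcp_pos: [0.6105, 0.2326, 0.0495]
orientation: [0.001, -0.023, 1.0, 0.002]
wrist_force: [0.1, 5.0, 2.0]
finger_gap: 0.0132
grip_force: 29.4
```

```bash
python3 st.py
```

```text
[0.6105 0.2326 0.0495] tooly az 92.65428495134094 z [ 0.0024  0.0035 -1.    ] j [ 0.2399  0.5611 -0.0299  0.9767  0.0028  0.1936] F [0.0933 4.9793 1.9961] T [0.8577 0.1351 0.0007] 0.01321793195159932 29.35747504234314 2.95
```

>>> carry_out --moves '[{"tx":0,"ty":0.15,"tz":0,"wx":0,"wy":0,"wz":0,"claw":1},{"tx":0,"ty":0,"tz":0,"wx":0,"wy":0,"wz":-0.12,"claw":1},{"tx":0,"ty":0,"tz":0,"wx":0,"wy":0,"wz":-0.12,"claw":1},{"tx":0,"ty":0,"tz":0,"wx":0,"wy":0,"wz":-0.12,"claw":1},{"tx":0,"ty":0,"tz":0,"wx":0,"wy":0,"wz":-0.12,"claw":1},{"tx":0,"ty":0,"tz":0,"wx":0,"wy":0,"wz":-0.12,"claw":1},{"tx":0,"ty":0,"tz":0,"wx":0,"wy":0,"wz":-0.12,"claw":1},{"tx":0,"ty":0,"tz":0,"wx":0,"wy":0,"wz":-0.12,"claw":1}]'

```text
clock: 3.95
tcp_pos: [0.6104, 0.2326, 0.0495]
orientation: [0.001, 0.389, 0.921, 0.001]
wrist_force: [-0.1, 1.5, 6.2]
finger_gap: 0.0138
grip_force: 29.9
```

```bash
python3 st.py
```

```text
[0.6104 0.2326 0.0495] tooly az 44.24954582381221 z [ 0.0021  0.0007 -1.    ] j [ 0.2412  0.5618 -0.0287  0.9781  0.0002  1.0397] F [-0.1151  1.4502  6.1773] T [0.1821 0.4224 0.0138] 0.013757721272174374 29.890439808368683 3.95
```

>>> carry_out --moves '[{"tx":0,"ty":0,"tz":0,"wx":0,"wy":0,"wz":-0.16,"claw":1},{"tx":0,"ty":0,"tz":0,"wx":0,"wy":0,"wz":-0.16,"claw":1},{"tx":0,"ty":0,"tz":0,"wx":0,"wy":0,"wz":-0.16,"claw":1},{"tx":0,"ty":0,"tz":0,"wx":0,"wy":0,"wz":-0.16,"claw":1},{"tx":0,"ty":0,"tz":0,"wx":0,"wy":0,"wz":-0.16,"claw":1},{"tx":0,"ty":0,"tz":0,"wx":0,"wy":0,"wz":-0.16,"claw":1},{"tx":0,"ty":0,"tz":0,"wx":0,"wy":0,"wz":-0.16,"claw":1},{"tx":0,"ty":0,"tz":0,"wx":0,"wy":0,"wz":-0.13,"claw":1}]'

```text
clock: 4.95
tcp_pos: [0.6102, 0.2327, 0.0495]
orientation: [0.0, 0.854, 0.52, 0.001]
wrist_force: [-1.2, 1.6, 6.0]
finger_gap: 0.0134
grip_force: 29.9
```

```bash
python3 st.py
```

```text
[0.6102 0.2327 0.0495] tooly az -27.401130645995 z [ 0.0017  0.0009 -1.    ] j [ 0.2413  0.5618 -0.0288  0.9783  0.0005  2.2904] F [-1.1648  1.6225  6.0263] T [0.3002 0.5028 0.0213] 0.013402183220732073 29.928324222564697 4.95
```

>>> carry_out --moves '[{"tx":0,"ty":0,"tz":0,"wx":0,"wy":0,"wz":0,"claw":0},{"tx":0,"ty":0,"tz":0,"wx":0,"wy":0,"wz":0,"claw":0},{"tx":0,"ty":0,"tz":3,"wx":0,"wy":0,"wz":0,"claw":0},{"tx":0,"ty":0,"tz":5,"wx":0,"wy":0,"wz":0,"claw":0},{"tx":0,"ty":0,"tz":5,"wx":0,"wy":0,"wz":0,"claw":0},{"tx":0,"ty":0,"tz":2,"wx":0,"wy":0,"wz":0,"claw":0},{"tx":0,"ty":0,"tz":0,"wx":0,"wy":0,"wz":0,"claw":-1},{"tx":0,"ty":0,"tz":0,"wx":0,"wy":0,"wz":0,"claw":-1}]'

```text
clock: 5.95
tcp_pos: [0.609, 0.2319, 0.1962]
orientation: [-0.0, 0.853, 0.522, -0.001]
wrist_force: [-0.9, -0.6, -0.1]
finger_gap: 0.0769
grip_force: 0.0
```

```bash
cat > knob.py <<'E'
from h import *
import sys
np.set_printoptions(precision=4,suppress=True)
i,W,c,T=cloud("wrist"); np.savez("wrist2.npz",i=i,W=W,T=T)
hsv=cv2.cvtColor(i,cv2.COLOR_BGR2HSV)
near=(np.hypot(W[...,0]-.6105,W[...,1]-.2326)<.055)
v,u=np.where(near); print("bbox",u.min(),u.max(),v.min(),v.max())
red=near&((hsv[...,0]<8)|(hsv[...,0]>172))&(hsv[...,1]>100)
k=near&(W[...,2]>.066)&(W[...,2]<.08)
print("bar",cv2.minAreaRect(W[k][:,:2].astype(np.float32)*1000),W[k].mean(0),k.sum())
Q=W[k][:,:2];_,_,V=np.linalg.svd(Q-Q.mean(0),full_matrices=False);print("bar az",np.degrees(np.arctan2(V[0,1],V[0,0])))
wl=k&(hsv[...,2]>110)&(hsv[...,1]<80)&(W[...,2]>.07)
print("pointer",W[wl].mean(0),wl.sum())
wh=near&(hsv[...,1]<50)&(hsv[...,2]>150)&(abs(W[...,2]-.032)<.006)
e=cv2.fitEllipse(cv2.convexHull(W[wh][:,:2].astype(np.float32)*1000));print("ring",e,wh.sum())
r=W[red].mean(0);print("red",r,red.sum())
for n,cc in(("ring",np.array(e[0])/1000),("tcp",np.array([.6105,.2326])),("bar",W[k].mean(0)[:2])):
    print(n,"red az",np.degrees(np.arctan2(r[1]-cc[1],r[0]-cc[0])))
u0,v0=max(int(u.mean())-70,0),max(int(v.mean())-55,0)
cv2.imwrite(sys.argv[1],cv2.resize(i[v0:v0+110,u0:u0+140],None,fx=5,fy=5,interpolation=cv2.INTER_CUBIC))
E
python3 knob.py pics/k2.png; python3 st.py
```

```text
bbox 138 511 160 479
bar ((610.5753784179688, 231.78839111328125), (40.793548583984375, 13.414284706115723), 62.543701171875) [0.611  0.2329 0.0728] 801
bar az -117.86169296919378
pointer [0.6153 0.2411 0.0737] 49
ring ((618.841796875, 238.3218536376953), (88.9018783569336, 103.20159149169922), 33.55113983154297) 3240
red [0.6285 0.2672 0.0329] 64
ring red az 71.45615446940242
tcp red az 62.471608831353706
bar red az 62.85426284475082
[0.6087 0.2319 0.1958] tooly az -27.136947507685637 z [-0.003  -0.0009 -1.    ] j [ 0.241   0.4782  0.2048  1.3006 -0.0001  2.2854] F [ 0.7566  0.3394 -0.5479] T [-0.0216 -0.0509 -0.0244] 0.08336652737832606 0.0 6.0
```

View pics/k2.png

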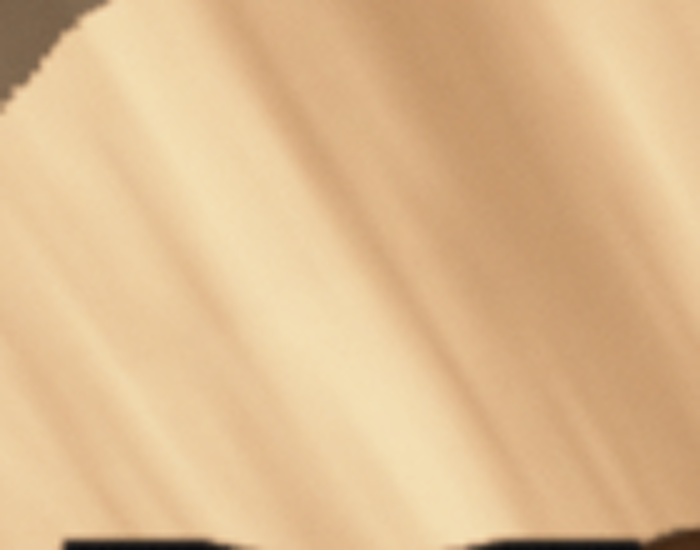

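The crop missed the knob and shows only wood. The cloud numbers settle it: bar azimuth 62.1–62.5°, the pointer is on the red side, and the mark is at 62.5–62.9°. The knob is set, so I'm moving to the jar.

>>> carry_out --moves '[{"tx":0,"ty":0,"tz":6,"wx":0,"wy":0,"wz":0.05,"claw":-1},{"tx":-1,"ty":-5.5,"tz":1,"wx":0,"wy":0,"wz":0.05,"claw":-1},{"tx":-1,"ty":-5.5,"tz":0,"wx":0,"wy":0,"wz":0.05,"claw":-1},{"tx":-1,"ty":-5.5,"tz":0,"wx":0,"wy":0,"wz":0.05,"claw":-1},{"tx":-1,"ty":-5.5,"tz":0,"wx":0,"wy":0,"wz":0.05,"claw":-1},{"tx":-1,"ty":-5.5,"tz":0,"wx":0,"wy":0,"wz":0.05,"claw":-1},{"tx":-1,"ty":-5.5,"tz":0,"wx":0,"wy":0,"wz":0.05,"claw":-1},{"tx":-1,"ty":-5.5,"tz":0,"wx":0,"wy":0,"wz":0.03,"claw":-1}]'

```text
clock: 7.0
tcp_pos: [0.5385, -0.1542, 0.2662]
orientation: [-0.001, 0.739, 0.674, -0.001]
wrist_force: [0.0, -0.1, 0.1]
finger_gap: 0.0856
grip_force: 0.0
```

>>> carry_out --moves '[{"tx":0,"ty":-5.5,"tz":0,"wx":0,"wy":0,"wz":0,"claw":-1},{"tx":0,"ty":-5.5,"tz":0,"wx":0,"wy":0,"wz":0,"claw":-1},{"tx":0,"ty":-5.5,"tz":0,"wx":0,"wy":0,"wz":0,"claw":-1},{"tx":0,"ty":0,"tz":0,"wx":0,"wy":0,"wz":0,"claw":-1},{"tx":0,"ty":0,"tz":0,"wx":0,"wy":0,"wz":0,"claw":-1}]'

```text
clock: 7.62
tcp_pos: [0.539, -0.3173, 0.2662]
orientation: [-0.002, 0.74, 0.673, -0.0]
wrist_force: [-0.2, 1.0, -0.2]
finger_gap: 0.0851
grip_force: 0.0
```

```bash
python3 st.py; cat > jar.py <<'E'
from h import *
np.set_printoptions(precision=4,suppress=True)
i,W,c,T=cloud("wrist"); np.savez("wrist3.npz",i=i,W=W,T=T)
hsv=cv2.cvtColor(i,cv2.COLOR_BGR2HSV)
d=np.hypot(W[...,0]-.538,W[...,1]+.325)
y=(d<.035)&(abs(W[...,2]-.106)<.005)
e=cv2.minEnclosingCircle(W[y][:,:2].astype(np.float32)*1000);print("cap",e,cv2.fitEllipse(cv2.convexHull(W[y][:,:2].astype(np.float32)*1000)),np.median(W[y][:,2]),y.sum())
for z in range(20,110,8):
    m=(d<.04)&(abs(W[...,2]-z/1000)<.004)
    if m.sum()>10: print(z,W[m].min(0),W[m].max(0))
cv2.imwrite("pics/w3.png",i)
E
python3 jar.py
```

```text
[ 0.539  -0.3173  0.2662] tooly az -5.4106995399331534 z [-0.0023  0.0024 -1.    ] j [-0.6605  0.4138  0.2763  1.4366  0.0004  1.0048] F [-0.2073  1.0141 -0.1871] T [ 0.0459  0.0178 -0.0085] 0.085069662026625 0.0 7.625
cap ((537.5799560546875, -326.0484619140625), 20.930456161499023) ((537.6502685546875, -325.98797607421875), (40.695682525634766, 41.44001007080078), 166.2279815673828) 0.10582396359195864 1474
20 [ 0.5192 -0.3241  0.0161] [ 0.5617 -0.3029  0.0237]
28 [ 0.5141 -0.3235  0.024 ] [ 0.5594 -0.3018  0.0319]
36 [ 0.516  -0.3248  0.0324] [ 0.5623 -0.3023  0.0399]
44 [ 0.5153 -0.3245  0.04  ] [ 0.5618 -0.3023  0.0477]
52 [ 0.5144 -0.3244  0.0482] [ 0.5622 -0.3023  0.056 ]
60 [ 0.5161 -0.3248  0.0562] [ 0.5618 -0.3021  0.0639]
68 [ 0.514  -0.3248  0.0641] [ 0.5588 -0.302   0.0715]
76 [ 0.514  -0.3308  0.0721] [ 0.561  -0.3024  0.08  ]
84 [ 0.5181 -0.3264  0.0801] [ 0.5594 -0.3054  0.088 ]
92 [ 0.5183 -0.322   0.0881] [ 0.5583 -0.3052  0.0958]
100 [ 0.5175 -0.3461  0.0969] [ 0.5582 -0.3055  0.104 ]
108 [ 0.5173 -0.3466  0.104 ] [ 0.558  -0.3057  0.1081]
```

View pics/w3.png

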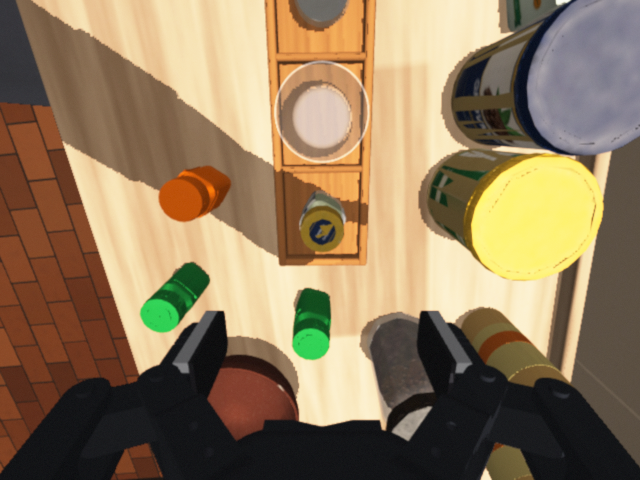

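View from above: the jar's cap is at (322,230) in the right compartment, and the glass at (321,112) is clear of it. The green jar (311,340) and the yellow tin (530,215) are not in the way of fingers closing along x. I'll check the tin's near edge, then descend.

```bash
python3 - <<'E'
from h import *
for f in("top0.npz","wrist3.npz"):
    W=np.load(f)["W"]
    m=(W[...,2]>.05)&(W[...,1]<-.26)&(W[...,1]>-.39)&(W[...,0]>.575)&(W[...,2]<.2); print(W[m].min(0),W[m].max(0))
    g=(W[...,2]>.05)&(abs(W[...,0]-.545)<.06)&(W[...,1]>-.295)&(W[...,1]<-.16)&(W[...,2]<.12); print("glass",W[g].min(0),W[g].max(0))
E
```

```text
[ 0.66429197 -0.38999182  0.05031654] [ 0.86427635 -0.26006706  0.19992852]
glass [ 0.50855    -0.26209252  0.05072269] [ 0.58697119 -0.18131647  0.10807277]
[ 0.66368487 -0.38999894  0.0500026 ] [ 0.86187514 -0.26000138  0.15144096]
glass [ 0.50643516 -0.26339483  0.05000431] [ 0.58727625 -0.18268637  0.10407436]
```

>>> carry_out --moves '[{"tx":-0.1,"ty":-0.85,"tz":0,"wx":0,"wy":0,"wz":0,"claw":-1},{"tx":0,"ty":0,"tz":-5,"wx":0,"wy":0,"wz":0,"claw":-1},{"tx":0,"ty":0,"tz":-5,"wx":0,"wy":0,"wz":0,"claw":-1},{"tx":0,"ty":0,"tz":0,"wx":0,"wy":0,"wz":0,"claw":-1}]'

```text
clock: 8.18
tcp_pos: [0.5361, -0.3234, 0.1639]
orientation: [-0.004, 0.739, 0.674, -0.001]
wrist_force: [0.2, -0.1, 0.0]
finger_gap: 0.0855
grip_force: 0.0
```

```bash
python3 st.py
```

```text
[ 0.5361 -0.3234  0.1639] tooly az -5.3092040868584585 z [-0.0071  0.0055 -1.    ] j [-0.6709  0.4449  0.0739  1.2088 -0.0001  0.9926] F [ 0.2387 -0.1185  0.0255] T [-0.0502 -0.0018 -0.0169] 0.0854524490970844 0.0 8.175
```

>>> carry_out --moves '[{"tx":0.16,"ty":-0.24,"tz":0,"wx":-0.0055,"wy":-0.007,"wz":0,"claw":-1},{"tx":0,"ty":0,"tz":-4,"wx":0,"wy":0,"wz":0,"claw":-1},{"tx":0,"ty":0,"tz":-4,"wx":0,"wy":0,"wz":0,"claw":-1},{"tx":0,"ty":0,"tz":-3.9,"wx":0,"wy":0,"wz":0,"claw":-1},{"tx":0,"ty":0,"tz":0,"wx":0,"wy":0,"wz":0,"claw":-1},{"tx":0,"ty":0,"tz":0,"wx":0,"wy":0,"wz":0,"claw":-1}]'

```text
clock: 8.93
tcp_pos: [0.5422, -0.3301, 0.0521]
orientation: [0.007, 0.739, 0.673, 0.001]
wrist_force: [0.5, 0.7, -0.7]
finger_gap: 0.0855
grip_force: 0.0
```

```bash
python3 st.py
```

```text
[ 0.5422 -0.3301  0.0521] tooly az -5.373837559672876 z [ 0.0108 -0.0085 -0.9999] j [-0.6733  0.5187 -0.0961  0.9423  0.0001  0.9913] F [ 0.5184  0.6797 -0.7434] T [-0.0846  0.0093 -0.0086] 0.08554850651378748 0.0 8.925
```

>>> carry_out --moves '[{"tx":0,"ty":0,"tz":0,"wx":0,"wy":0,"wz":0,"claw":-1},{"tx":0,"ty":0,"tz":0,"wx":0,"wy":0,"wz":0,"claw":-1}]'

```text
clock: 9.18
tcp_pos: [0.5412, -0.3294, 0.0508]
orientation: [0.006, 0.74, 0.673, 0.001]
wrist_force: [-0.5, -0.2, -0.4]
finger_gap: 0.0854
grip_force: 0.0
```

```bash
python3 st.py
```

```text
[ 0.5412 -0.3294  0.0508] tooly az -5.382583505583703 z [ 0.0095 -0.0074 -0.9999] j [-0.6734  0.5191 -0.0988  0.9408  0.0001  0.9913] F [-0.4635 -0.1612 -0.3847] T [-0.0109  0.0126 -0.0189] 0.08535898815926758 0.0 9.175
```

>>> carry_out --moves '[{"tx":0,"ty":0,"tz":0,"wx":0,"wy":0,"wz":0,"claw":-1},{"tx":0,"ty":0,"tz":0,"wx":0,"wy":0,"wz":0,"claw":-1},{"tx":0,"ty":0,"tz":0,"wx":0,"wy":0,"wz":0,"claw":-1},{"tx":0,"ty":0,"tz":0,"wx":0,"wy":0,"wz":0,"claw":-1},{"tx":0,"ty":0,"tz":0,"wx":0,"wy":0,"wz":0,"claw":-1},{"tx":0,"ty":0,"tz":0,"wx":0,"wy":0,"wz":0,"claw":-1},{"tx":0,"ty":0,"tz":0,"wx":0,"wy":0,"wz":0,"claw":-1},{"tx":0,"ty":0,"tz":0,"wx":0,"wy":0,"wz":0,"claw":-1}]'

```text
clock: 10.18
tcp_pos: [0.5403, -0.3287, 0.0489]
orientation: [0.004, 0.74, 0.673, 0.001]
wrist_force: [0.2, -0.1, 0.1]
finger_gap: 0.0852
grip_force: 0.0
```

```bash
python3 st.py
```

```text
[ 0.5403 -0.3287  0.0489] tooly az -5.386907051164021 z [ 0.0071 -0.0056 -1.    ] j [-0.6734  0.521  -0.1008  0.94    0.0001  0.9914] F [ 0.2268 -0.1485  0.1479] T [-0.0227 -0.0219  0.0026] 0.08515970969609557 0.0 10.175
```

>>> carry_out --moves '[{"tx":-0.22,"ty":0.27,"tz":-0.3,"wx":0.0055,"wy":0.007,"wz":0,"claw":-1},{"tx":0,"ty":0,"tz":0,"wx":0,"wy":0,"wz":0,"claw":-1},{"tx":0,"ty":0,"tz":0,"wx":0,"wy":0,"wz":0,"claw":0.2},{"tx":0,"ty":0,"tz":0,"wx":0,"wy":0,"wz":0,"claw":1},{"tx":0,"ty":0,"tz":0,"wx":0,"wy":0,"wz":0,"claw":1},{"tx":0,"ty":0,"tz":0,"wx":0,"wy":0,"wz":0,"claw":1},{"tx":0,"ty":0,"tz":0,"wx":0,"wy":0,"wz":0,"claw":1},{"tx":0,"ty":0,"tz":0,"wx":0,"wy":0,"wz":0,"claw":1}]' --newtons 45

```text
clock: 11.18
tcp_pos: [0.5382, -0.3262, 0.0462]
orientation: [0.0, 0.74, 0.673, 0.0]
wrist_force: [0.1, 0.0, 3.8]
finger_gap: 0.046
grip_force: 46.5
```

```bash
python3 st.py
```

```text
[ 0.5382 -0.3262  0.0462] tooly az -5.388596437755406 z [ 0.0006 -0.0005 -1.    ] j [-0.6723  0.5244 -0.1022  0.9434 -0.      0.9926] F [0.0521 0.0099 3.8287] T [-0.0132  0.062  -0.0269] 0.045972311398847845 46.50997807038948 11.175
```

The jar is gripped (gap 46 mm, 46 N). I'll lift it straight up and refine the lens pose from the stored views.

>>> carry_out --moves '[{"tx":0,"ty":0,"tz":1,"wx":0,"wy":0,"wz":0,"claw":1},{"tx":0,"ty":0,"tz":3,"wx":0,"wy":0,"wz":0,"claw":1},{"tx":0,"ty":0,"tz":4,"wx":0,"wy":0,"wz":0,"claw":1},{"tx":0,"ty":0,"tz":5,"wx":0,"wy":0,"wz":0,"claw":1},{"tx":0,"ty":0,"tz":5,"wx":0,"wy":0,"wz":0,"claw":1},{"tx":0,"ty":0,"tz":5,"wx":0,"wy":0,"wz":0,"claw":1},{"tx":0,"ty":0,"tz":1,"wx":0,"wy":0,"wz":0,"claw":1},{"tx":0,"ty":0,"tz":0,"wx":0,"wy":0,"wz":0,"claw":1}]'

```text
clock: 12.18
tcp_pos: [0.5382, -0.326, 0.2861]
orientation: [0.0, 0.74, 0.673, 0.0]
wrist_force: [-0.4, 0.8, -0.9]
finger_gap: 0.0464
grip_force: 46.4
```

```bash
python3 st.py; python3 - <<'E'
from h import *
np.set_printoptions(precision=4,suppress=True)
def rays(K,T,uv):
    d=np.c_[(uv[:,0]-K[2])/K[0],(uv[:,1]-K[3])/K[1],np.ones(len(uv))]@T[:3,:3].T; return d
for n,f in(("scene","scene0.npz"),("top","top0.npz"),("wrist","wrist1.npz")):
    c=read_camera(n);K=[c[k] for k in("fx","fy","cx","cy")]
    d=np.load(f);i=d["i"];W=d["W"];T=d["T"]
    hsv=cv2.cvtColor(i,cv2.COLOR_BGR2HSV)
    near=np.linalg.norm(W-np.array([.56,.346,.0765]),axis=-1)<.06
    # white face plane
    near2=np.linalg.norm(W-np.array([.56,.346,.0765]),axis=-1)<.044
    Q=W[near2&(hsv[...,1]<60)&(hsv[...,2]>110)]
    for _ in range(8):
        _,_,V=np.linalg.svd(Q-Q.mean(0),full_matrices=False);nn=V[2]*np.sign(V[2,2]);Q=Q[abs((Q-Q.mean(0))@nn)<.003]
    b=near&(hsv[...,0]>105)&(hsv[...,0]<130)&(hsv[...,1]>140)&(hsv[...,2]>40)
    nb,lab,st,ce=cv2.connectedComponentsWithStats(b.astype(np.uint8)); k=1+np.argmax(st[1:,4])
    uv=np.array([ce[k]]);r=rays(K,T,uv)[0];o=T[:3,3]
    n0=np.array([-.5264,-.2278,.8192]); P=np.median(W[lab==k],0)
    L=o+r*((P-o)@n0)/(r@n0)
    print(n,"face n",nn,"az",np.degrees(np.arctan2(nn[1],nn[0]))+180,"tilt",np.degrees(np.arccos(nn[2])),len(Q),"L",L,"px",ce[k],st[k],"facez off",(L-Q.mean(0))@nn)
    m=(np.hypot(W[...,0]-.585,W[...,1]-.29)<.2)&(abs(W[...,2]-.03)<.006)
    print(" plinth",cv2.minAreaRect(W[m][:,:2].astype(np.float32)*1000))
E
```

```text
[ 0.5382 -0.326   0.2861] tooly az -5.382609405212456 z [ 0.0007 -0.0004 -1.    ] j [-0.6722  0.4191  0.3325  1.4834  0.0001  0.9926] F [-0.4091  0.8371 -0.8539] T [0.0269 0.0226 0.0108] 0.04635831092594018 46.386527067516 12.175
scene face n [-0.5131 -0.2344  0.8257] az 24.5531250822215 tilt 34.34153551555072 204 L [0.5601 0.3469 0.0755] px [285.9041 192.3699] [282 188   9  10  73] facez off 0.0033425366862323467
 plinth ((586.4052734375, 288.82427978515625), (145.13702392578125, 241.3290252685547), 22.487510681152344)
top face n [-0.5092 -0.2272  0.8301] az 24.04375083920695 tilt 33.88738208195417 178 L [0.5633 0.3584 0.086 ] px [217. 240.] [217 240   1   1   1] facez off 0.008529947674900465
 plinth ((584.5645751953125, 292.27716064453125), (139.9197540283203, 239.90394592285156), 23.483591079711914)
wrist face n [-0.5233 -0.2257  0.8217] az 23.327257876376365 tilt 34.742103561841695 2665 L [0.5595 0.3439 0.0767] px [426.8698 212.4439] [ 408  195   39   36 1052] facez off 0.005150281260075191
 plinth ((584.8819580078125, 290.692138671875), (139.4025421142578, 239.337158203125), 23.154170989990234)
```

>>> carry_out --moves '[{"tx":-0.5,"ty":3,"tz":0,"wx":0,"wy":0,"wz":0,"claw":1},{"tx":-0.5,"ty":5,"tz":0,"wx":0,"wy":0,"wz":0,"claw":1},{"tx":-0.5,"ty":5.5,"tz":0,"wx":0,"wy":0,"wz":0,"claw":1},{"tx":-0.5,"ty":5.5,"tz":0,"wx":0,"wy":0,"wz":0,"claw":1},{"tx":-0.5,"ty":5.5,"tz":0,"wx":0,"wy":0,"wz":0,"claw":1},{"tx":-0.5,"ty":5.5,"tz":0,"wx":0,"wy":0,"wz":0,"claw":1},{"tx":-0.5,"ty":5.5,"tz":0,"wx":0,"wy":0,"wz":0,"claw":1},{"tx":-0.5,"ty":5.5,"tz":0,"wx":0,"wy":0,"wz":0,"claw":1}]'

```text
clock: 13.32
tcp_pos: [0.4968, 0.0857, 0.2842]
orientation: [-0.001, 0.74, 0.673, -0.001]
wrist_force: [1.0, 0.7, -1.8]
finger_gap: 0.0459
grip_force: 46.4
```

>>> carry_out --moves '[{"tx":0,"ty":5.5,"tz":0,"wx":0,"wy":0,"wz":0,"claw":1},{"tx":0,"ty":5.5,"tz":0,"wx":0,"wy":0,"wz":0,"claw":1},{"tx":0,"ty":5.5,"tz":0,"wx":0.04,"wy":-0.09,"wz":0,"claw":1},{"tx":0,"ty":4,"tz":0,"wx":0.04,"wy":-0.09,"wz":0,"claw":1},{"tx":0,"ty":2.5,"tz":0,"wx":0.04,"wy":-0.09,"wz":0,"claw":1},{"tx":0,"ty":0.5,"tz":0,"wx":0.04,"wy":-0.09,"wz":0,"claw":1},{"tx":0,"ty":0,"tz":0,"wx":0.04,"wy":-0.1,"wz":0,"claw":1},{"tx":0,"ty":0,"tz":0,"wx":0.0417,"wy":-0.1011,"wz":0,"claw":1}]'

```text
clock: 14.32
tcp_pos: [0.4967, 0.3187, 0.2836]
orientation: [0.098, 0.705, 0.643, 0.284]
wrist_force: [0.2, -0.4, -1.9]
finger_gap: 0.0461
grip_force: 46.6
```

>>> carry_out --moves '[{"tx":0,"ty":0,"tz":-2,"wx":0,"wy":0,"wz":0,"claw":1},{"tx":0,"ty":0,"tz":-2,"wx":0,"wy":0,"wz":0,"claw":1},{"tx":0,"ty":0,"tz":-1,"wx":0,"wy":0,"wz":0,"claw":1},{"tx":0,"ty":0,"tz":0,"wx":0,"wy":0,"wz":0,"claw":1},{"tx":0,"ty":0,"tz":0,"wx":0,"wy":0,"wz":0,"claw":1},{"tx":0,"ty":0,"tz":0,"wx":0,"wy":0,"wz":0,"claw":1},{"tx":0,"ty":0,"tz":0,"wx":0,"wy":0,"wz":0,"claw":1},{"tx":0,"ty":0,"tz":0,"wx":0,"wy":0,"wz":0,"claw":1}]'

```text
clock: 15.32
tcp_pos: [0.4982, 0.3191, 0.2363]
orientation: [0.098, 0.705, 0.642, 0.285]
wrist_force: [-0.2, -1.2, -1.2]
finger_gap: 0.046
grip_force: 46.6
```

```bash
cat > tgt.py <<'E'
from h import *
np.set_printoptions(precision=4,suppress=True)
s=env.get_state();M=rot(s["orientation"]).as_matrix()
y=np.radians(23.3);n=np.array([-np.sin(np.radians(35))*np.cos(y),-np.sin(np.radians(35))*np.sin(y),np.cos(np.radians(35))])
L=np.array([.5597,.3455,.077]);t=L+.1162*n
ax=np.cross(M[:,2],-n)
print("shift cm",(t-s["tcp_pos"])*100,"turn",ax,"tcp",s["tcp_pos"],"j",s["joint_pos"],s["finger_gap"],s["grip_force"],s["clock"])
E
python3 tgt.py
```

```text
shift cm [ 0.0272  0.0033 -6.412 ] turn [-0.0006  0.0006 -0.0002] tcp [0.4982 0.3191 0.2363] j [ 0.4451 -0.0966 -0.6085  0.4476 -0.0217  2.1018] 0.046040631768752595 46.61846961826086 15.325
```

>>> carry_out --moves '[{"tx":0.02,"ty":0,"tz":-2,"wx":0,"wy":0,"wz":0,"claw":1},{"tx":0,"ty":0,"tz":-2,"wx":0,"wy":0,"wz":0,"claw":1},{"tx":0,"ty":0,"tz":-1.5,"wx":0,"wy":0,"wz":0,"claw":1},{"tx":0,"ty":0,"tz":-0.9,"wx":0,"wy":0,"wz":0,"claw":1},{"tx":0,"ty":0,"tz":0,"wx":0,"wy":0,"wz":0,"claw":1},{"tx":0,"ty":0,"tz":0,"wx":0,"wy":0,"wz":0,"claw":1},{"tx":0,"ty":0,"tz":0,"wx":0,"wy":0,"wz":0,"claw":1},{"tx":0,"ty":0,"tz":0,"wx":0,"wy":0,"wz":0,"claw":1}]'

```text
clock: 16.32
tcp_pos: [0.4986, 0.3192, 0.1726]
orientation: [0.098, 0.705, 0.642, 0.285]
wrist_force: [0.5, -0.2, -1.2]
finger_gap: 0.0459
grip_force: 46.6
```

>>> carry_out --moves '[{"tx":0,"ty":0,"tz":0,"wx":0,"wy":0,"wz":0,"claw":1},{"tx":0,"ty":0,"tz":0,"wx":0,"wy":0,"wz":0,"claw":1},{"tx":0,"ty":0,"tz":0,"wx":0,"wy":0,"wz":0,"claw":1},{"tx":0,"ty":0,"tz":0,"wx":0,"wy":0,"wz":0,"claw":1},{"tx":0,"ty":0,"tz":0,"wx":0,"wy":0,"wz":0,"claw":1},{"tx":0,"ty":0,"tz":0,"wx":0,"wy":0,"wz":0,"claw":1},{"tx":0,"ty":0,"tz":0,"wx":0,"wy":0,"wz":0,"claw":1},{"tx":0,"ty":0,"tz":0,"wx":0,"wy":0,"wz":0,"claw":1}]'

```text
clock: 17.32
tcp_pos: [0.4983, 0.319, 0.1719]
orientation: [0.098, 0.705, 0.642, 0.284]
wrist_force: [-0.0, -0.6, -1.1]
finger_gap: 0.0459
grip_force: 46.6
```

```bash
python3 tgt.py; python3 - <<'E'
from h import *
np.set_printoptions(precision=4,suppress=True)
im=[]
for n in("scene","top","wrist"):
    i,W,c,T=cloud(n); np.savez(n+"9.npz",i=i,W=W,T=T)
    if n!="wrist": 
        u0,v0=(240,120) if n=="scene" else (180,190)
        im.append(cv2.resize(i[v0:v0+90,u0:u0+120],(400,300),interpolation=cv2.INTER_CUBIC))
    else: im.append(cv2.resize(i,(400,300)))
    m={"scene":(.537,-.326)}
    for nm,(x,y,z) in {"glass":(.547,-.222,.103),"milk":(.559,-.107,.135)}.items():
        g=(np.hypot(W[...,0]-x,W[...,1]-y)<.055)&(abs(W[...,2]-z)<.005)
        if g.sum()>20: print(n,nm,cv2.minEnclosingCircle(W[g][:,:2].astype(np.float32)*1000))
cv2.imwrite("pics/fin.png",np.vstack([np.hstack(im[:2]),np.hstack([im[2],im[2]*0])]))
E
```

```text
shift cm [0.0206 0.0109 0.0291] turn [-0.0003  0.     -0.0002] tcp [0.4983 0.319  0.1719] j [ 0.4449 -0.0314 -0.7236  0.268  -0.0216  2.1016] 0.04590495426977233 46.627032975666225 17.325
scene glass ((547.680419921875, -221.95445251464844), 41.75292205810547)
scene milk ((558.8948974609375, -109.43585968017578), 27.999732971191406)
top glass ((547.8676147460938, -220.82102966308594), 40.92487335205078)
top milk ((558.159912109375, -108.15631866455078), 26.079116821289062)
```

View pics/fin.png

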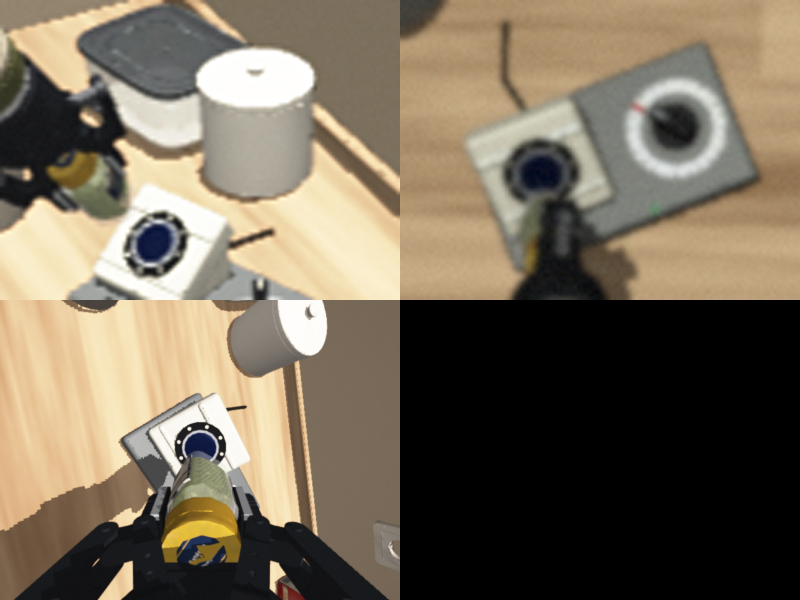

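The views show the jar held cap-outward over the lens. In the top view the knob bar points at the red mark (637,107). Now I'll check how the jar sits in the hand.

```bash
python3 - <<'E'
from h import *
from scipy.optimize import least_squares
np.set_printoptions(precision=4,suppress=True)
s=env.get_state();M=rot(s["orientation"]).as_matrix();p=s["tcp_pos"]
for n in("wrist","scene","top"):
    d=np.load(n+"9.npz");i=d["i"];X=(d["W"]-p)@M
    hsv=cv2.cvtColor(i,cv2.COLOR_BGR2HSV)
    near=(np.hypot(X[...,0],X[...,1])<.03)&(X[...,2]>-.07)&(X[...,2]<.05)
    col=near&(hsv[...,1]>40)&(hsv[...,0]>15)&(hsv[...,0]<60)
    print(n,col.sum(),"z range",np.percentile(X[col][:,2],[0,1,5,95,99,100]))
    top=near&(abs(X[...,2]+.06)<.004)
    if n=="wrist":
        print("captop",cv2.minEnclosingCircle(X[top][:,:2].astype(np.float32)*1000),np.median(X[top][:,2]))
        Q=X[top];_,_,V=np.linalg.svd(Q-Q.mean(0),full_matrices=False);print("cap normal",V[2],len(Q))
    for lo,hi in((-.055,-.04),(-.04,-.02),(0,.033),(-.01,.033)):
        b=col&(X[...,2]>lo)&(X[...,2]<hi)
        if b.sum()<20: continue
        Q=X[b]
        f=least_squares(lambda a:np.hypot(Q[:,0]-a[0],Q[:,1]-a[1])-a[2],[0,0,.022],loss="soft_l1",f_scale=.001)
        print(" ",lo,hi,len(Q),f.x,"rms",np.sqrt(np.mean(f.fun**2)),"x max",np.percentile(Q[:,0],98),"y",np.percentile(Q[:,1],[1,99]))
E
```

```text
wrist 14251 z range [-0.0697 -0.061  -0.0605  0.0039  0.0157  0.0221]
captop ((9.805476188659668, -0.053574562072753906), 28.20810890197754) -0.05988094303604693
cap normal [ 0.0575 -0.0018 -0.9983] 8609
  -0.055 -0.04 2897 [-0.0006 -0.0003  0.0211] rms 0.00036001622805052037 x max 0.02076392479371622 y [-0.0208  0.0194]
  -0.04 -0.02 2564 [-0.001  -0.0009  0.0219] rms 0.0013454000879137887 x max 0.023167106693301118 y [-0.0231  0.0227]
  0 0.033 923 [ 0.0022 -0.0019  0.0202] rms 0.0008698452941455514 x max 0.02298369776377347 y [-0.0201  0.0183]
  -0.01 0.033 1546 [ 0.002  -0.0019  0.0204] rms 0.000885292257892411 x max 0.022985292727374748 y [-0.0205  0.0184]
scene 315 z range [-0.069  -0.0642 -0.0601  0.0262  0.0344  0.0386]
  -0.055 -0.04 54 [0.0024 0.0016 0.0217] rms 0.0028769656231650274 x max -0.005331656703852703 y [-0.0185  0.0226]
  -0.04 -0.02 67 [-0.0004  0.0019  0.0202] rms 0.0020091756376395633 x max -0.000208189804072887 y [-0.021   0.0218]
  0 0.033 86 [0.0017 0.002  0.0229] rms 0.0017479406262894423 x max -0.0017013115815855476 y [-0.022   0.0251]
  -0.01 0.033 107 [0.0015 0.0021 0.0229] rms 0.0020103915466635055 x max -0.0021606204307464743 y [-0.0227  0.0248]
top 76 z range [-0.0646 -0.0631 -0.0604  0.012   0.0164  0.0167]
  -0.01 0.033 20 [-0.0015  0.0022  0.0222] rms 0.0014876284153007872 x max 0.02134710846456635 y [0.0067 0.0246]
```

The jar's axis lines up with the tool within about 1 mm. The cap top sits 59.9 mm behind the TCP, so the base is 36 mm ahead as assumed. The pose error is under 0.5 mm against my lens estimate, so I'm handing in.

```bash
python3 -c "
from workcell import env
print(env.hand_in())"
```

```text
the job is handed in; nothing more can be done
None
```

I turned the focus knob to the red mark and handed the job in with the spice jar held still over the lens, cap away, base square, centred and 8 cm from the glass; no verdict came back, and the red mark was about 2.5 rad round rather than the stated 0.9–1.5, so I went by the mark itself.

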